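# Reset the projector's wireless module with a blunt probe

## Robot

A 7-joint arm with a two-finger parallel gripper is mounted at the origin on the work surface. World frame = base frame: x ahead of the robot, y to its left, z up, the work surface at z = 0. Lengths are in m, angles in degrees, forces in N, time in s.
With the tool pointing down it reaches from about 0.4 to 0.875 m from the base axis. Payload 6.5 kg.
Tool frame: the origin (TCP) lies between the finger pads; the fingertips stand 11 mm ahead of it and the grasp point (between the pads) lies 8 mm behind it; z points along the fingers, y is the line along which they close (so a half turn about z gives the same grasp; the last joint's range is limited). The gripper opens to 88 mm and grips with 3 to 60 N. Pads are 18 mm wide; open, the fingers measure 123 mm over their backs; the gripper's body (75 mm by 187 mm) begins 45 mm behind the grasp point.
Start: joints at [60.722, 30.733, -0.252, 88.115, 0.149, 61.152, -4.079], TCP at [0.28, -0.587, 0.25] pointing down, gripper open.
Joint ranges: [-154.64, 154.64], [-21.42, 123.67], [-72.66, 72.17], [13.99, 137.28], [-74.86, 254.86], [10.95, 109.41], [-158.01, 158.01]. Speed limits (degrees/s): [136.94, 136.94, 180, 180, 180, 180, 180].

## Interface

Orientations are given as [roll, pitch, yaw] about the fixed x, y, z axes, in that order (R = Rz(yaw) Ry(pitch) Rx(roll)).
In Python, from workcell import bot gives the robot as it stands.
- The arm moves only by the tool arm_command, never from a script. Its argument "motion" is text: rows parted by semicolons, each of 6 numbers parted by spaces: the shift along the tool's x, y, z in cm, then the turn, a rotation vector about the tool's x, y, z in degrees. In form: tx ty tz rx ry rz; .... A call has 1 to 20 rows; each row is the pose to reach, as a shift and turn from the pose commanded when the call began, along the tool's axes at that moment; what a row does not reach only later rows make up. A row lasts 1/10 s, in which the tool goes at most 50 mm and 8.59 degrees, less where a joint would pass 70% of its speed; a pose out of reach is approached as far as the arm can. A call with a gripper value outside its range is refused whole. "jaw" is the gripper's target within -1 to 1 (fully open at 1, half-way at 0, shut at -1), set as the call begins (left out, the last holds). The fingers move at their own pace and stop on an object; "force" is the grip in N (left out, the last holds). Time passes only in rows, so rows that repeat a pose let the fingers close. It gives the time, the measured TCP pose, the force, the opening and the grip force at its end, in the units of the state.
- bot.state(): the state, without advancing time (a new reading comes with each control period).
- bot.capture(name): name is "side" or "top" or "wrist"; returns the picture (384x512x3 uint8, red, green, blue); there is no depth.
- bot.get_calibration(name): a dict with "mtx" (3x3 intrinsics, pixels), "xyz" and "attitude" of the camera in the world; the wrist camera has in their place "tool_from_camera" (4x4, takes a point from camera to tool coordinates, whose origin is the TCP and whose axes are the flange's). Camera axes: x right, y up, looking along -z (the intrinsics and any distortion apply to the point x, -y, -z); pixel columns grow to the right and rows downward; lengths in m; the calibration is good to about 2 mm. A picture is of the moment at which its call begins: read the wrist's pose just before it. get_calibration takes no time and is no camera call.
- bot.job_done(): hands the job in; it is judged then, once.
The state is a dict: "time_s": time; "joints": joint angles; "joint_velocities": joint speeds; "effort": joint torques, N m; "ee_pos": TCP position; "ee_rot": TCP orientation; "ft_force": force on the tool from outside, world axes, zero at the start; "wrist_torque": the same for the moment, N m; "grip_width": finger opening in m; "grasp_force": force on a finger pad.
Only numpy, scipy, OpenCV 4.12 (cv2) and the standard library are available. Lean on these libraries where they do the work, as an engineer would, in place of code of your own. Each camera call takes 0.05 s, during which the arm holds its last target. There are 200 camera calls.

## Task

The projector has lost the picture from the microscope camera. Slide the module cover on top of the projector fully open, take the red blunt probe out of the instrument stand, reach it through the round reset opening in the module bay and hold the recessed reset button fully down. The job ends while you are holding: stop still gripping the probe, with the button kept down and the cover open, and leave everything else on the table where it is.

Things in the scene. Friction and masses are not known exactly. Their poses are not given: they have to be found in the camera images.
- projector: White data projector, fixed on the table, 300 (its x) x 220 (its y) mm, flat top 86 mm above the table, lens on its +y side. Origin: centre of its underside at table height; z up.
- module_cover (a joint): Sliding cover of the module bay: grey plate 84 (along projector x) x 81 mm, 4 mm thick, on the projector's top. Value in m: 0 = closed, grows as the cover slides along the projector's +x axis, 0.076 = fully open at its stop (bay wholly uncovered). Starts closed or ajar by up to 0.012, slides against about 2 N of friction, stays where it is left.
- cover_grip (a point): Centre of the top face of the grip rib in the middle of the module cover; moves with the cover. The rib is 10 mm thick (along projector x, the way the cover slides), 44 mm long (along projector y) and stands 12 mm above the plate; this point is 102 mm above the table. Its axes are the projector's axes.
- reset_mouth (a point): Centre of the mouth of the reset opening in the module bay's floor, 70 mm above the table, 22 mm towards projector -x and 4 mm towards +y of the bay's centre, ringed by yellow marks 23 mm across. A vertical round hole 12 mm in diameter, slightly chamfered, straight down to the button. Its axes are the projector's axes, z up.
- reset_button (a joint): Orange reset button, 10 mm across, in the bottom of the reset opening, its face 10 mm below the mouth. Value in m: 0 = up, 0.004 = fully down at its stop (face 14 mm below the mouth). Sprung: it starts to move at about 2 N, takes about 5 N to be fully down and comes up again when released.
- tool_stand: Wooden instrument stand, fixed, foot 62 (x) x 162 (y) mm, 60 mm high, with three upright holes 8 mm wide in a row along its y axis (in the middle and 52 mm either side), one tool in each; which tool is in which hole varies. Origin: centre of its underside, z up.
- probe: Blunt probe, 140 mm long, about 40 g, upright in a hole of the stand. Origin at its tip (10 mm above the table), z up. Steel shank 5 mm thick for 50 mm (inside the stand), tip 3 mm across; aluminium collar 16 mm across from 50 to 55 mm rests on the stand's top; red octagonal handle, 12 mm across flats, from 55 to 140 mm, flats about square to the stand. Lift 55 mm to leave the hole.
- probe_tip (a point): The blunt tip of the probe (the probe's origin), z axis along the probe towards the handle.
- probe_grip (a point): Point on the probe's axis in its red handle, 105 mm from the tip: a good place to grip, 115 mm above the table while it stands in the stand.
- needle: Bystander: dissecting needle with a black handle of the same shape as the probe's, 140 mm long, upright in the stand, its top 150 mm above the table. Origin at its point.
- brush: Bystander: small brush with a pale wooden handle, bristles up, 143 mm long, upright in the stand, its top 153 mm above the table. Origin at its lower end.
- petri_dish: Bystander: closed clear petri dish with a yellowish sample, 90 mm across, 16 mm high. Origin: centre of its underside.
- sample_jar: Bystander: glass sample jar with red cap and paper label, 60 mm across, 75 mm high. Origin: centre of its underside.
- red_lid: Bystander: red screw lid lying flat, 52 mm across, 16 mm high. Origin: centre of its underside.
- remote: Bystander: black remote control lying flat, 45 x 150 x 18 mm. Origin: centre of its underside.
- towel_roll: Bystander: upright roll of white paper towel, 110 mm across, 235 mm high. Origin: centre of its underside.
- module_bay (a point): Centre of the module bay's open top, level with the projector's top, 70 mm towards -x and 25 mm towards -y of the projector's origin; projector axes. The bay is 70 x 70 mm, its black floor 16 mm lower, closed by the sliding cover. A dark wireless module stands 10 mm above the floor in its +x half. Guide rails 5.5 mm high run along x on the projector's top, 43.5 mm either side.

How it is judged (in metres and radians):
On the way, in this order (a step that is already met when the one before it is completed fails the run):
1. the module cover is slid fully open (value of joint module_cover above 0.07 m), for 0.2 s.
2. the probe, in the gripper, reaches through the reset opening and presses the button fully down (value of joint reset_button above 0.003 m and horizontal distance between probe_tip and reset_mouth below 0.006 m and z of probe_tip in the frame of reset_mouth below -0.009 m and contact force between the fingers and probe above 1 N), for 0.2 s.
At the end, for the whole second after the job is handed in: Cover within 6 mm of its open stop; probe gripped (over 1 N) and at rest, its tip within 6 mm of the reset opening's axis and at least 9 mm below the mouth, pushing with over 1.5 N, the button at least 3 of its 4 mm down through the last second (all of step 2 and value of joint module_cover above 0.07 m and contact force between probe and projector above 1.5 N and linear speed of probe below 0.03 m/s); the arm keeps its last pose, push and grip.
It fails at once if another tool in the stand is moved by more than 30 mm (distance of any of needle, brush from where it was at the start of the episode above 0.03 m).
It fails at once if a bystander on the table is moved by more than 30 mm (distance of any of petri_dish, sample_jar, red_lid, remote, towel_roll from where it was at the start of the episode above 0.03 m).
It also fails if it takes over 54 s, if anything falls off the work surface, if the arm or the gripper's body presses on something with over 40 N, if the wrist force passes 120 N, or if a joint passes its speed limit or range.

## Working session

There is one attempt and no reset: what is moved stays moved. The work goes in short steps, Python scripts to look and compute and a tool call to move; the robot and the scene stay as the last step left them, time stands still between calls to the robot, and variables do not carry over. Pictures are saved under pics/ and viewed, at most 10 in all, crops included, and the job is handed in when it is done.

Besides the shell and the picture viewer there is one more tool, called after "Request:" by a JSON object that holds its "name" and its "arguments". arm_command: Moves the arm, as the interface text tells. Its arguments: {"type":"object","properties":{"motion":{"type":"string"},"jaw":{"type":"number"},"force":{"type":"number"}},"required":["motion"]}

```bash
mkdir -p pics; cat > h.py <<'E'
import numpy as np, cv2
from scipy.spatial.transform import Rotation as R
from workcell import bot
E
python3 - <<'E'
from h import *
s=bot.state();print(s)
for n in("side","top","wrist"):
    print(n,bot.get_calibration(n))
a=bot.capture("top");b=bot.capture("side")
cv2.imwrite("pics/top.png",cv2.resize(a[:,:,::-1],(800,600)));cv2.imwrite("pics/side.png",cv2.resize(b[:,:,::-1],(800,600)))
np.save("top.npy",a);np.save("side.npy",b)
E
```

```text
{'time_s': 0.0, 'joints': array([60.72076339, 30.77789572, -0.25198179, 88.16799426,  0.14814684,
       61.1507492 , -4.08132199]), 'joint_velocities': array([ 0.16495472,  0.02309623,  0.04417822,  0.05145135,  0.08908004,
       -0.02979609, -0.06917186]), 'effort': array([ 4.08413389e-04, -5.70989478e+01,  9.90730114e-01, -2.51605868e+01,
       -5.63648797e-02,  1.78513967e-02,  1.46996795e-04]), 'ee_pos': array([ 0.2794154 , -0.58624912,  0.24885332]), 'ee_rot': array([-1.79903979e+02,  7.55184381e-03,  2.54861127e+01]), 'ft_force': array([ 0.29384388,  0.08804644, -0.50554229]), 'wrist_torque': array([ 0.04300103,  0.03883082, -0.0293673 ]), 'grasp_force': 0.0, 'grip_width': 0.08817938114397372}
side {'mtx': array([[454.06362733,   0.        , 260.92441708],
       [  0.        , 454.06362733, 186.71145998],
       [  0.        ,   0.        ,   1.        ]]), 'xyz': array([ 0.26356347, -1.1136546 ,  0.85557405]), 'attitude': array([ 56.49439896,  -0.41307018, -11.02758435])}
top {'mtx': array([[446.13694122,   0.        , 258.05634479],
       [  0.        , 446.13694122, 185.74618593],
       [  0.        ,   0.        ,   1.        ]]), 'xyz': array([0.30216457, 0.00523926, 1.44255964]), 'attitude': array([  7.31201702,   1.30350753, -90.80016203])}
wrist {'mtx': array([[324.26637743,   0.        , 254.82273275],
       [  0.        , 324.26637743, 194.94689075],
       [  0.        ,   0.        ,   1.        ]]), 'tool_from_camera': array([[-8.41231217e-04,  9.47859437e-01,  3.18687590e-01,
         8.38651951e-02],
       [ 9.99998497e-01,  1.28055792e-03, -1.16904131e-03,
        -1.30844752e-04],
       [-1.51618475e-03,  3.18686128e-01, -9.47859089e-01,
        -1.34908435e-01],
       [ 0.00000000e+00,  0.00000000e+00,  0.00000000e+00,
         1.00000000e+00]])}
```

View pics/top.png

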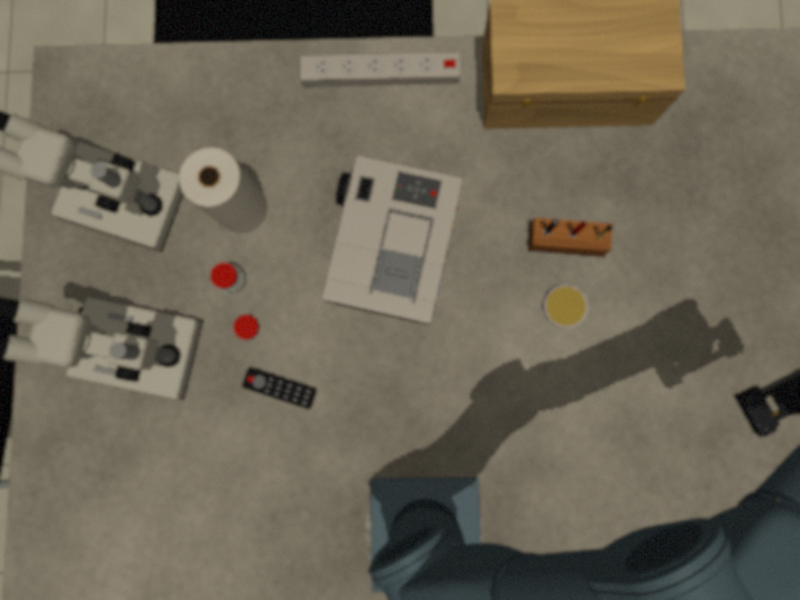

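View pics/side.png

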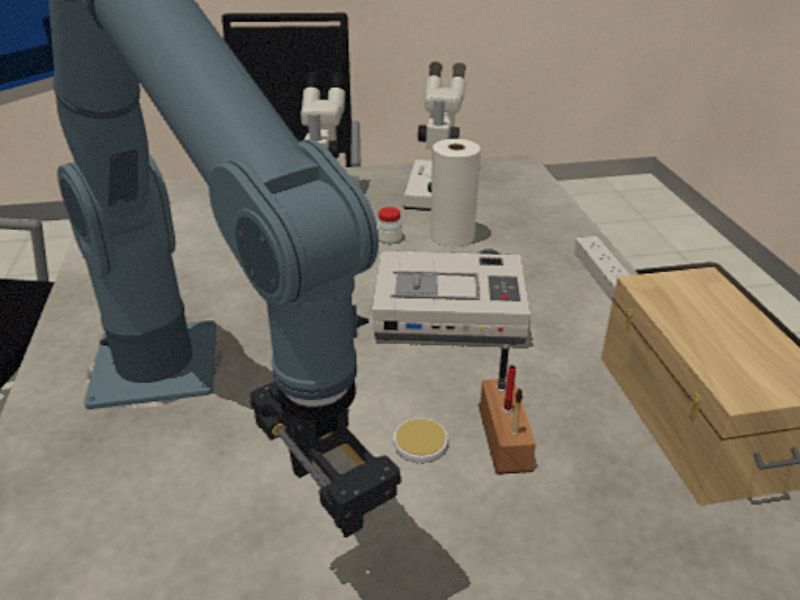

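Top view (800×600): the projector's top corners are at about (357,157), (462,178), (430,320) and (323,299). The rib is at (398,271), the lens is on the left (+y), and the stand spans (533,218) to (611,252). The red probe is in the middle hole. The side view agrees: black at the far end, red in the middle, brush near.

```bash
cat >> h.py <<'E'
def campose(n,s=None):
    c=bot.get_calibration(n)
    if n!="wrist": return c["mtx"],R.from_euler("xyz",c["attitude"],degrees=True).as_matrix(),c["xyz"]
    T=c["tool_from_camera"];Rt=R.from_euler("xyz",s["ee_rot"],degrees=True).as_matrix()
    return c["mtx"],Rt@T[:3,:3],Rt@T[:3,3]+s["ee_pos"]
def ray(cp,uv):
    K,Rc,t=cp;p=np.linalg.inv(K)@[uv[0],uv[1],1];d=Rc@[p[0],-p[1],-p[2]];return t,d
def onz(cp,uv,z):
    t,d=ray(cp,uv);return t+d*(z-t[2])/d[2]
def proj(cp,P):
    K,Rc,t=cp;q=(np.atleast_2d(P)-t)@Rc;q=q*[1,-1,-1];q=q@K.T;return q[:,:2]/q[:,2:]
def redmask(a,thr=60):
    a=a.astype(int);return ((a[:,:,0]-np.maximum(a[:,:,1],a[:,:,2]))>thr).astype(np.uint8)
E
python3 - <<'E'
from h import *
cp=campose("top");k=.64
C=np.array([onz(cp,np.array(p)*k,.086) for p in[(357,157),(462,178),(430,320),(323,299)]])
print(C.round(3),[np.linalg.norm(C[i]-C[(i+1)%4]).round(3) for i in range(4)])
print("ctr",C.mean(0),"yaw",np.degrees(np.arctan2(*(C[0]-C[3]+C[1]-C[2])[1::-1])))
print("rib",onz(cp,(398*k,271*k),.102))
S=np.array([onz(cp,np.array(p)*k,.06) for p in[(533,218),(611,221),(610,250),(533,248)]]);print(S.round(3),S.mean(0))
for n,(x0,x1,y0,y1) in dict(top=(340,392,135,165),side=(315,335,225,270)).items():
    m=redmask(np.load(n+".npy"));q=np.zeros_like(m);q[y0:y1,x0:x1]=m[y0:y1,x0:x1]
    ys,xs=np.nonzero(q);print(n,len(xs),xs.min(),xs.max(),ys.min(),ys.max())
    j=ys==ys.min();u=(xs[j].mean(),ys.min())
    print(u,"as top .15",onz(campose(n),u,.15), "centroid .11",onz(campose(n),(xs.mean(),ys.mean()),.107))
E
```

```text
[[ 0.749  0.123  0.086]
 [ 0.701 -0.087  0.086]
 [ 0.417 -0.018  0.086]
 [ 0.462  0.192  0.086]] [np.float64(0.215), np.float64(0.292), np.float64(0.214), np.float64(0.295)]
ctr [0.5822829  0.05242748 0.086     ] yaw -13.577896525924999
rib [0.51253787 0.04295893 0.102     ]
[[ 0.623 -0.23   0.06 ]
 [ 0.613 -0.386  0.06 ]
 [ 0.554 -0.381  0.06 ]
 [ 0.561 -0.228  0.06 ]] [ 0.58781495 -0.30599952  0.06      ]
top 7 368 372 144 147
(np.float64(370.0), np.int64(144)) as top .15 [ 0.58663278 -0.29856379  0.15      ] centroid .11 [ 0.59122221 -0.30887921  0.107     ]
side 102 323 329 235 262
(np.float64(326.6666666666667), np.int64(235)) as top .15 [ 0.5888762  -0.30593244  0.15      ] centroid .11 [ 0.59375135 -0.29876308  0.107     ]
```

```bash
cat >> h.py <<'E'
def delta(pos,yaw,s=None,rp=(180,0)):
    "shift (cm) and rotvec (deg) in tool axes from the measured pose to a pose"
    s=s or bot.state();R0=R.from_euler("xyz",s["ee_rot"],degrees=True)
    R1=R.from_euler("xyz",[rp[0],rp[1],yaw],degrees=True)
    return (R0.inv().apply(np.array(pos)-s["ee_pos"])*100).round(2),(R0.inv()*R1).as_rotvec(degrees=True).round(2)
E
python3 -c "
from h import *
print(delta((.50,.03,.25),76.5))"
```

```text
(array([ 4.643e+01, -4.614e+01, -4.000e-02]), array([-8.000e-02, -3.000e-02, -5.101e+01]))
```

Request:
{"name": "arm_command", "arguments": {"motion": "46.4 -46.1 0 0 0 -51; 46.4 -46.1 0 0 0 -51; 46.4 -46.1 0 0 0 -51; 46.4 -46.1 0 0 0 -51; 46.4 -46.1 0 0 0 -51; 46.4 -46.1 0 0 0 -51; 46.4 -46.1 0 0 0 -51; 46.4 -46.1 0 0 0 -51; 46.4 -46.1 0 0 0 -51; 46.4 -46.1 0 0 0 -51; 46.4 -46.1 0 0 0 -51; 46.4 -46.1 0 0 0 -51; 46.4 -46.1 0 0 0 -51; 46.4 -46.1 0 0 0 -51; 46.4 -46.1 0 0 0 -51; 46.4 -46.1 0 0 0 -51; 46.4 -46.1 0 0 0 -51; 46.4 -46.1 0 0 0 -51; 46.4 -46.1 0 0 0 -51", "jaw": 0, "force": 15}}

```text
time_s: 2.0
ee_pos: [0.5, 0.028, 0.2498]
ee_rot: [180.0, 0.0, 76.4]
ft_force: [-0.1, 0.3, 0.3]
grip_width: 0.0441
grasp_force: 0.0
```

```bash
python3 - <<'E'
from h import *
import pickle
s=bot.state();a=bot.capture("wrist");print(s["ee_pos"],s["ee_rot"],s["grip_width"],s["time_s"])
pickle.dump((s,a),open("w1.pkl","wb"))
cv2.imwrite("pics/w1.png",cv2.resize(a[:,:,::-1],(800,600)))
cp=campose("wrist",s);print(proj(cp,[(.5125,.043,.102),(.508,.0445,.086)])/.64)
E
```

```text
[0.50004511 0.02802513 0.24975569] [1.79994559e+02 2.00496051e-02 7.63889712e+01] 0.044099350133319656 2.0
[[411.96144254 256.00759696]
 [403.37539376 249.25291189]]
```

View pics/w1.png

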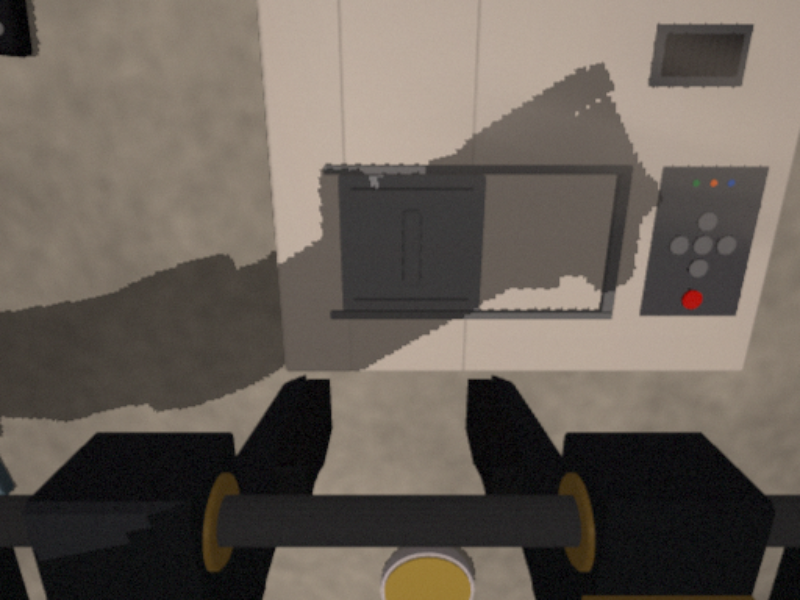

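The wrist view shows the projector almost square to the image. The rib is centred at about (411,247), and the cover plate spans x 341–485. The rails run from (322,170) to (630,170) and from (331,315) to (612,315), both level.

```bash
python3 - <<'E'
from h import *
import pickle
s,a=pickle.load(open("w1.pkl","rb"));cp=campose("wrist",s);k=.64
P=lambda u,v,z:onz(cp,(u*k,v*k),z)
r=P(411.5,247,.102);print("rib",r,"ends",P(412,209,.102),P(411,285,.102))
for q in[((322,168),(630,168),.0915),((331,317),(612,317),.0915),((285,371),(743,371),.086)]:
    A=P(*q[0],q[2]);B=P(*q[1],q[2]);d=B-A;print(A,B,np.linalg.norm(d),np.degrees(np.arctan2(d[1],d[0])))
print("cover L/R",P(342,241,.09),P(484,241,.09),np.linalg.norm(P(342,241,.09)-P(484,241,.09)))
ctr=(P(285,371,.086)+P(743,371,.086))/2;th=np.radians(-13.3);c=ctr+.11*np.array([-np.sin(th),np.cos(th),0]);print("ctr",c)
e=np.array([np.cos(th),np.sin(th),0]);print("rib along x from ctr",(r-c)@e)
print(delta((r[0],r[1],.103),-13.5+90,s),delta((r[0],r[1],.103),-13.3+90,s))
E
```

```text
rib [0.51343469 0.04814707 0.102     ] ends [0.51857764 0.06890083 0.102     ] [0.50803447 0.02635508 0.102     ]
[0.47475792 0.10147144 0.0915    ] [0.64231611 0.06074096 0.0915    ] 0.17243758403283624 -13.662616896068265
[0.45503519 0.01493257 0.0915    ] [ 0.62321059 -0.02599987  0.0915    ] 0.17308503739069286 -13.679316909310094
[ 0.41435279 -0.01573071  0.086     ] [ 0.70417194 -0.08630719  0.086     ] 0.2982887486315549 -13.686226533396614
cover L/R [0.47420327 0.05871911 0.09      ] [0.55545416 0.03895674 0.09      ] 0.08361972866897582
ctr [0.58456784 0.05603073 0.086     ]
rib along x from ctr -0.0674116400424436
(array([ 2.28,  0.83, 14.67]), array([ 0.01,  0.02, -0.11])) (array([ 2.28,  0.83, 14.67]), array([ 0.01,  0.02, -0.31]))
```

Request:
{"name": "arm_command", "arguments": {"motion": "2.3 0.8 4 0 0 0; 2.3 0.8 8 0 0 0; 2.3 0.8 11 0 0 0; 2.3 0.8 13 0 0 0; 2.3 0.8 14.6 0 0 0; 2.3 0.8 14.6 0 0 0; 2.3 0.8 14.6 0 0 0"}}

```text
time_s: 2.75
ee_pos: [0.5133, 0.0494, 0.1036]
ee_rot: [-180.0, 0.0, 76.5]
ft_force: [0.3, -0.4, 0.1]
grip_width: 0.044
grasp_force: 0.0
```

Request:
{"name": "arm_command", "arguments": {"motion": "0 0 0 0 0 0; 0 0 0 0 0 0; 0 0 0 0 0 0; 0 0 0 0 0 0; 0 0 0 0 0 0; 0 0 0 0 0 0", "jaw": -1, "force": 15}}

```text
time_s: 3.35
ee_pos: [0.5134, 0.0495, 0.1038]
ee_rot: [180.0, 0.0, 76.5]
ft_force: [0.2, -0.3, 1.1]
grip_width: 0.0098
grasp_force: 15.0
```

Request:
{"name": "arm_command", "arguments": {"motion": "0 1 0 0 0 0; 0 2 0 0 0 0; 0 3 0 0 0 0; 0 4 0 0 0 0; 0 5 0 0 0 0; 0 6 0 0 0 0; 0 6.7 0 0 0 0; 0 7.1 0 0 0 0; 0 7.4 0 0 0 0; 0 7.6 0 0 0 0; 0 7.6 0 0 0 0; 0 7.6 0 0 0 0; 0 7.6 0 0 0 0; 0 7.6 0 0 0 0"}}

```text
time_s: 4.75
ee_pos: [0.5852, 0.0322, 0.1037]
ee_rot: [-179.7, 0.1, 76.5]
ft_force: [-9.3, 0.5, 12.9]
grip_width: 0.0096
grasp_force: 15.0
```

Request:
{"name": "arm_command", "arguments": {"motion": "0 -0.2 0 0 0 0; 0 -0.2 0 0 0 0; 0 -0.2 0 0 0 0; 0 -0.2 0 0 0 0; 0 -0.2 -3 0 0 0; -0.5 -3 -7 0 0 0; -1.2 -6 -10 0 0 0; -1.2 -8.5 -12 0 0 0; -1.2 -8.5 -12 0 0 0; -1.2 -8.5 -12 0 0 0; -1.2 -8.5 -12 0 0 0", "jaw": 0}}

```text
time_s: 5.85
ee_pos: [0.5022, 0.0396, 0.223]
ee_rot: [-180.0, 0.0, 76.5]
ft_force: [0.5, -0.6, 0.2]
grip_width: 0.044
grasp_force: 0.0
```

```bash
python3 - <<'E'
from h import *
import pickle
s=bot.state();a=bot.capture("wrist");print(s["ee_pos"],s["ee_rot"],s["grip_width"],s["time_s"])
pickle.dump((s,a),open("w2.pkl","wb"))
cp=campose("wrist",s);p=proj(cp,[(.491,.0597,.07)])[0];print(p)
x,y=p.astype(int);x0,y0=max(x-80,0),max(y-60,0);c=a[y0:y0+120,x0:x0+160];print(x0,y0)
cv2.imwrite("pics/w2.png",cv2.resize(c[:,:,::-1],None,fx=5,fy=5,interpolation=cv2.INTER_CUBIC))
E
```

```text
[0.50222822 0.03959274 0.22302078] [-1.79970018e+02  3.93963170e-03  7.64509287e+01] 0.04404532387061374 5.85
[236.91346426 163.19707605]
156 103
```

View pics/w2.png

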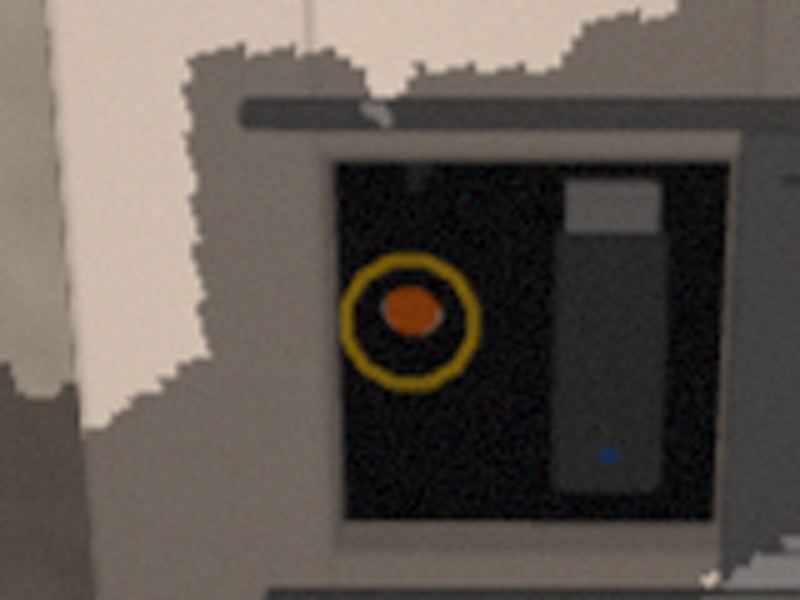

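The bay is open. The yellow ring is centred near crop (411,321), about (238,167) in the full picture, with the orange button inside it and the cover's edge clear at the right.

```bash
python3 - <<'E'
from h import *
import pickle
s,a=pickle.load(open("w2.pkl","rb"));cp=campose("wrist",s)
b=a[145:190,215:262].astype(int);m=((b[...,0]-b[...,2]>40)&(b[...,1]>.55*b[...,0])).astype(np.uint8)
pts=np.argwhere(m)[:,::-1].astype(np.float32);el=cv2.fitEllipse(cv2.convexHull(pts));u=np.array(el[0])+[215,145];print(len(pts),u,el[1])
print("mouth",onz(cp,u,.07), "dia", el[1][0]/324*.3)
# approach over the stand, offset back so the wrist camera sees the probe
print(delta((.58,-.36,.29),87,s))
E
```

```text
250 [237.4216671  166.87588882] (27.601139068603516, 28.519227981567383)
mouth [0.49058644 0.05627909 0.07      ] dia 0.025556610248706955
(array([-37.03,  16.92,  -6.7 ]), array([ -0.03,   0.  , -10.55]))
```

Request:
{"name": "arm_command", "arguments": {"motion": "-4 2 -4 0 0 -4; -37 16.9 -6.7 0 0 -10.5; -37 16.9 -6.7 0 0 -10.5; -37 16.9 -6.7 0 0 -10.5; -37 16.9 -6.7 0 0 -10.5; -37 16.9 -6.7 0 0 -10.5; -37 16.9 -6.7 0 0 -10.5; -37 16.9 -6.7 0 0 -10.5; -37 16.9 -6.7 0 0 -10.5; -37 16.9 -6.7 0 0 -10.5; -37 16.9 -6.7 0 0 -10.5; -37 16.9 -6.7 0 0 -10.5"}}

```text
time_s: 7.1
ee_pos: [0.58, -0.3574, 0.2899]
ee_rot: [-180.0, -0.1, 87.1]
ft_force: [0.6, -0.1, 1.3]
grip_width: 0.0439
grasp_force: 0.0
```

```bash
python3 - <<'E'
from h import *
import pickle
s=bot.state();a=bot.capture("wrist");print(s["ee_pos"],s["ee_rot"],s["grip_width"],s["time_s"])
pickle.dump((s,a),open("w3.pkl","wb"))
cp=campose("wrist",s);print(proj(cp,[(.588,-.306,.15),(.588,-.306,.06)])/.64)
cv2.imwrite("pics/w3.png",cv2.resize(a[:,:,::-1],(800,600)))
E
```

```text
[ 0.57999147 -0.35737256  0.28992545] [-1.79950502e+02 -8.93491117e-02  8.71100184e+01] 0.043897988787989166 7.1
[[407.10717061 196.91187685]
 [404.99462753 181.93630038]]
```

View pics/w3.png

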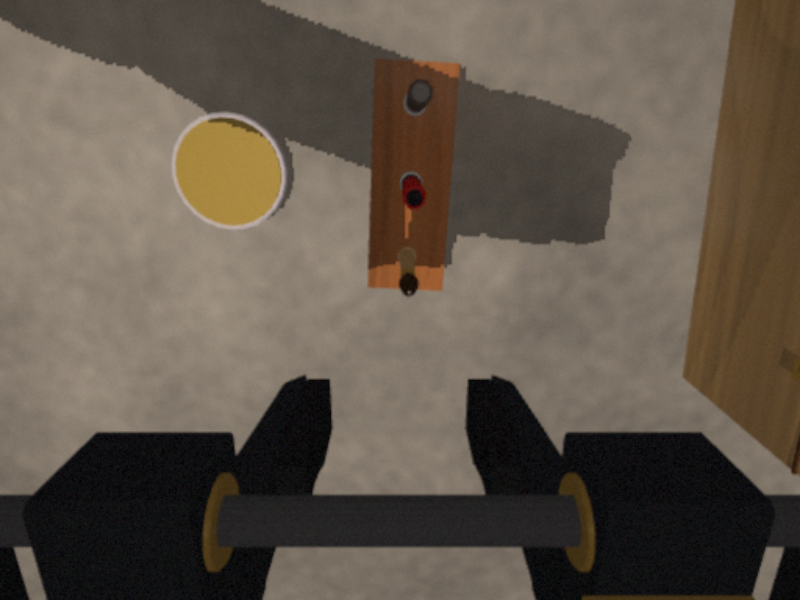

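The red probe is in the middle hole. Its top is near (414,197) and its collar near (411,181); the needle is above it and the brush below. The chest's edge is at x≈690 and the petri dish is at (230,170).

```bash
python3 - <<'E'
from h import *
import pickle
s,a=pickle.load(open("w3.pkl","rb"));cp=campose("wrist",s);k=.64
P=lambda u,v,z:onz(cp,(u*k,v*k),z).round(4)
print("top",P(414,197,.15),"collar",P(411,181,.0625))
st=[P(*q,.06) for q in[(375,60),(461,64),(443,290),(368,287)]];print(st)
d=st[1]+st[0]-st[2]-st[3];print("stand yaw",np.degrees(np.arctan2(d[1],d[0]))-90, sum(st)/4)
print("chest",P(685,375,.2),P(735,0,.2))
print("dish",P(230,170,.016))
p=(P(414,197,.15)+P(411,181,.0625))/2;print(p,delta((p[0],p[1],.107),87,s))
E
```

```text
top [ 0.5917 -0.3062  0.15  ] collar [ 0.5922 -0.3054  0.0625]
[array([ 0.5721, -0.2273,  0.06  ]), array([ 0.6282, -0.2326,  0.06  ]), array([ 0.6128, -0.3867,  0.06  ]), array([ 0.5566, -0.3815,  0.06  ])]
stand yaw -5.723473141669174 [ 0.592425 -0.307025  0.06    ]
chest [ 0.7198 -0.3932  0.2   ] [ 0.7185 -0.2313  0.2   ]
dish [ 0.4522 -0.2937  0.016 ]
[ 0.59195 -0.3058   0.10625] (array([ 5.18,  0.95, 18.3 ]), array([-0.05, -0.09,  0.11]))
```

```bash
python3 - <<'E'
from h import *
cp=campose("side");k=.64
for b,t in[((603,358),(615,280)),((703,503),(690,450))]:
    B=onz(cp,np.array(b)*k,0);zs=np.linspace(.05,.35,61);e=[np.linalg.norm(proj(cp,[(B[0],B[1],z)])[0]/k-t) for z in zs];print(B,zs[np.argmin(e)],min(e))
import pickle
s=bot.state();print(delta((.592,-.3058,.107),84.3,s))
E
```

```text
[ 8.41695307e-01 -1.40336728e-01 -1.11022302e-16] 0.175 3.8310406161975132
[ 0.84545591 -0.49514611  0.        ] 0.095 29.967642415729536
(array([ 5.19,  0.95, 18.33]), array([-0.03, -0.06,  2.82]))
```

Request:
{"name": "arm_command", "arguments": {"motion": "3 0.6 0 0 0 1.5; 5.2 0.95 2 0 0 2.8; 5.2 0.95 4 0 0 2.8; 5.2 0.95 8 0 0 2.8; 5.2 0.95 12 0 0 2.8; 5.2 0.95 15.5 0 0 2.8; 5.2 0.95 17.5 0 0 2.8; 5.2 0.95 18.3 0 0 2.8; 5.2 0.95 18.3 0 0 2.8; 5.2 0.95 18.3 0 0 2.8"}}

```text
time_s: 8.15
ee_pos: [0.5928, -0.3077, 0.1092]
ee_rot: [179.9, 0.0, 84.2]
ft_force: [0.5, -0.0, 0.3]
grip_width: 0.0441
grasp_force: 0.0
```

Request:
{"name": "arm_command", "arguments": {"motion": "0 0 0 0 0 0; 0 0 0 0 0 0; 0 0 0 0 0 0; 0 0 0 0 0 0; 0 0 0 0 0 0; 0 0 0 0 0 0; 0 0 0 0 0 0", "jaw": -1, "force": 35}}

```text
time_s: 8.85
ee_pos: [0.592, -0.308, 0.108]
ee_rot: [180.0, 0.0, 84.2]
ft_force: [-0.8, 0.1, 2.9]
grip_width: 0.0116
grasp_force: 35.0
```

Request:
{"name": "arm_command", "arguments": {"motion": "0 0 -2 0 0 0; 0 0 -5 0 0 0; 0 0 -9 0 0 0; 0 0 -13 0 0 0; 0 0 -17 0 0 0; 0 0 -17 0 0 0; 0 0 -17 0 0 0"}}

```text
time_s: 9.55
ee_pos: [0.5921, -0.3079, 0.2783]
ee_rot: [179.9, 0.0, 84.2]
ft_force: [0.5, 0.3, -1.2]
grip_width: 0.0115
grasp_force: 35.0
```

```bash
python3 - <<'E'
from h import *
s=bot.state();print(s["ee_pos"],s["ee_rot"],s["grip_width"],s["grasp_force"],s["ft_force"])
# stop just short, tip 40 mm over the mouth
print(delta((.4907,.057,.278),84.3,s))
cp=campose("wrist",s);Rt=R.from_euler("xyz",s["ee_rot"],degrees=True).as_matrix()
print("tip px",proj(cp,[s["ee_pos"]+Rt@[0,0,.098]]))
E
```

```text
[ 0.59205479 -0.30791061  0.2782639 ] [1.79929960e+02 3.47489544e-02 8.41885360e+01] 0.011470394490627998 34.99991446396418 [ 0.45809869  0.33583614 -1.19516787]
(array([ 3.528e+01, -1.378e+01, -1.000e-02]), array([ 0.07,  0.03, -0.11]))
tip px [[253.94447523 201.13438988]]
```

Tip should appear near (254,201). Traverse, then lower to the tip 30 mm above the mouth and look.

Request:
{"name": "arm_command", "arguments": {"motion": "35.3 -13.8 0 0 0 0; 35.3 -13.8 0 0 0 0; 35.3 -13.8 0 0 0 0; 35.3 -13.8 0 0 0 0; 35.3 -13.8 0 0 0 0; 35.3 -13.8 0 0 0 0; 35.3 -13.8 0 0 0 0; 35.3 -13.8 0 0 0 0; 35.3 -13.8 0 0 0 0; 35.3 -13.8 0 0 0 0; 35.3 -13.8 3 0 0 0; 35.3 -13.8 6 0 0 0; 35.3 -13.8 8 0 0 0; 35.3 -13.8 8 0 0 0; 35.3 -13.8 8 0 0 0; 35.3 -13.8 8 0 0 0"}}

```text
time_s: 11.15
ee_pos: [0.4912, 0.0568, 0.1986]
ee_rot: [179.9, -0.0, 84.1]
ft_force: [0.3, 0.6, 0.0]
grip_width: 0.0114
grasp_force: 35.0
```

```bash
python3 - <<'E'
from h import *
import pickle
s=bot.state();a=bot.capture("wrist");print(s["ee_pos"],s["ee_rot"],s["grip_width"],s["grasp_force"])
pickle.dump((s,a),open("w4.pkl","wb"))
cp=campose("wrist",s);Rt=R.from_euler("xyz",s["ee_rot"],degrees=True).as_matrix()
print("tip px",proj(cp,[s["ee_pos"]+Rt@[0,0,.098]]),"mouth",proj(cp,[(.4907,.057,.07)]))
cv2.imwrite("pics/w4.png",cv2.resize(a[130:250,175:335,::-1],None,fx=5,fy=5,interpolation=cv2.INTER_CUBIC))
E
```

```text
[0.49117703 0.05680599 0.19862029] [ 1.79914144e+02 -1.12989685e-02  8.41189649e+01] 0.011357798063650806 34.999904943825285
tip px [[253.94409557 201.13468627]] mouth [[253.20505814 188.86418427]]
```

View pics/w4.png

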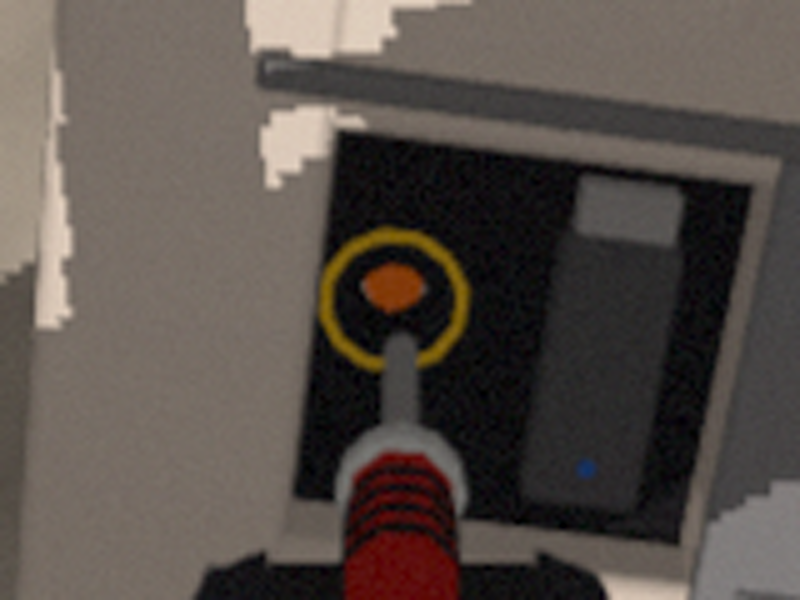

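The ring is centred near crop (395,300), full picture (254,190). The tip's end is at crop (400,338), so its centre is about (255,199.3). The probe hangs straight.

```bash
python3 - <<'E'
from h import *
import pickle
s,a=pickle.load(open("w4.pkl","rb"));cp=campose("wrist",s)
b=a[170:212,235:275].astype(int);m=((b[...,0]-b[...,2]>40)&(b[...,1]>.55*b[...,0])).astype(np.uint8)
pts=np.argwhere(m)[:,::-1].astype(np.float32);el=cv2.fitEllipse(cv2.convexHull(pts));u=np.array(el[0])+[235,170]
M=onz(cp,u,.07);T=onz(cp,(255,199.3),s["ee_pos"][2]-.098)
Rt=R.from_euler("xyz",s["ee_rot"],degrees=True).as_matrix()
print(u,el[1],M,T,"mm in tool",(Rt.T@(M-T)*1000).round(2))
E
```

```text
[253.34253311 189.67016602] (29.320722579956055, 30.088397979736328) [0.49074101 0.05627072 0.07      ] [0.49227942 0.05820249 0.10062029] mm in tool [-2.09 -1.38 30.62]
```

Request:
{"name": "arm_command", "arguments": {"motion": "-0.18 -0.12 0.5 0 0 0; -0.18 -0.12 1.5 0 0 0; -0.18 -0.12 2.5 0 0 0; -0.18 -0.12 3.2 0 0 0; -0.18 -0.12 3.6 0 0 0; -0.18 -0.12 3.9 0 0 0; -0.18 -0.12 3.9 0 0 0; -0.18 -0.12 3.9 0 0 0"}}

```text
time_s: 12.0
ee_pos: [0.4891, 0.0558, 0.1588]
ee_rot: [180.0, -0.0, 84.2]
ft_force: [0.3, 1.3, -0.6]
grip_width: 0.0114
grasp_force: 35.0
```

Request:
{"name": "arm_command", "arguments": {"motion": "0 0 0.15 0 0 0; 0 0 0.25 0 0 0; 0 0 0.35 0 0 0; 0 0 0.45 0 0 0; 0 0 0.45 0 0 0; 0 0 0.45 0 0 0"}}

```text
time_s: 12.6
ee_pos: [0.4893, 0.0557, 0.1544]
ee_rot: [180.0, -0.0, 84.2]
ft_force: [0.3, 0.5, 4.0]
grip_width: 0.0113
grasp_force: 35.0
```

Request:
{"name": "arm_command", "arguments": {"motion": "0 0 0.1 0 0 0; 0 0 0.1 0 0 0; 0 0 0.2 0 0 0; 0 0 0.2 0 0 0; 0 0 0.2 0 0 0; 0 0 0.2 0 0 0"}}

```text
time_s: 13.2
ee_pos: [0.4897, 0.0559, 0.1535]
ee_rot: [179.9, 0.0, 84.2]
ft_force: [-3.1, 0.1, 15.3]
grip_width: 0.0116
grasp_force: 35.0
```

```bash
python3 - <<'E'
from h import *
a=bot.capture("wrist");s=bot.state();print(s["ee_pos"],s["ft_force"],s["grasp_force"],abs(s["joint_velocities"]).max())
cv2.imwrite("pics/w5.png",cv2.resize(a[100:292,127:383,::-1],None,fx=3,fy=3,interpolation=cv2.INTER_CUBIC))
E
```

```text
[0.48969769 0.05593792 0.15347843] [-3.57382129 -0.72271788 16.1626857 ] 35.00217971112022 0.07665137478034606
```

View pics/w5.png

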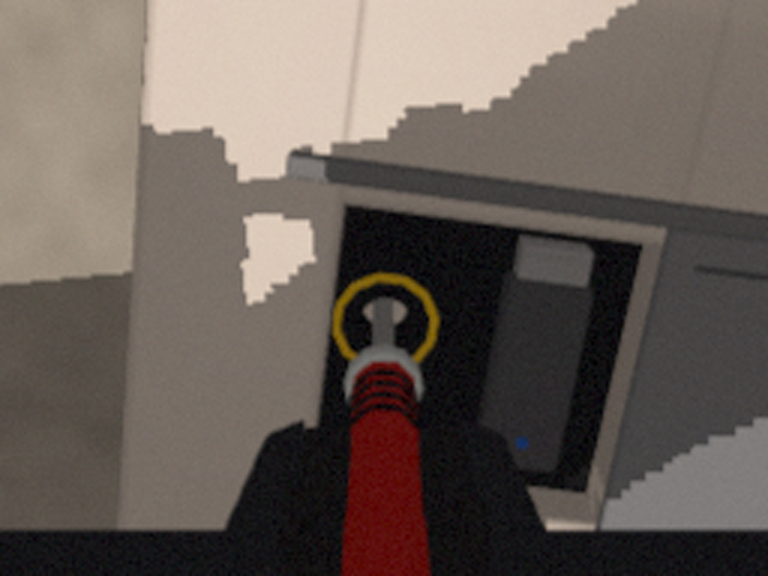

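The shank goes into the hole at crop (384,310), inside the ring. The cover is clear of the bay, and the push is a steady 16 N against the button's stop. I'm handing the job in.

```bash
python3 -c "
from h import *
print(bot.job_done())"
```

```text
the job is handed in; nothing more can be done
None
```

I handed the job in with the cover slid to its stop and the probe gripped at 35 N, its tip holding the reset button at its stop with about 16 N; nothing else was knowingly touched, and no verdict came back.

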